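# Lock the sliding length stop with its spring button

## Task

Lock the blue sliding stop on its bench rail: press the orange spring button down flush with the rail, and while it is held down draw the sleeve's mouth over it by its pull loop, then carry on sliding the sleeve until the button pops up through the window in its top. Do not ram or force the sleeve, and leave the red screwdriver and the blue tape roll alone.

Things in the scene. Friction and masses are not known exactly. Their poses are not given: they have to be found in the camera images.
- rail: Fixed length-stop rail: grey base plate 320x90x12 mm, aluminium square rail 40 mm wide, 300 mm long on two feet, flat rail top 64 mm above the bench. Origin: on the bench, under the rail's centre line; rail reaches from x -145 to +155 mm, y 0. x axis: along the rail, the way the sleeve must slide to lock; z up. The button's middle is at x 50 mm
- button_seat (a point): point on the rail's flat top (64 mm above the bench) at the middle of the orange button; fixed, axes as the rail's. Wherever its top is pressed the button goes straight down; fingertips wider than the button stop on the rail top, when it is flush
- button (a joint): how far the orange button (40 mm along the rail, 24 mm wide) is pressed, m: 0 = up, 13 mm above the rail top; 0.013 = flush with it; stop at 0.015. Its sides are upright, so the sleeve cannot ride over it while up; pressed over 10 mm, the sleeve passes. Spring 2.4 N when up, 6.3 N when flush
- button_top (a point): middle of the button's top face; moves with it
- sleeve: blue square tube, 84 mm long, 52 wide, sliding on the rail (1.5 N friction); cannot turn or leave it. Origin: middle of its open mouth (front end) at rail-top height, axes as the rail's; tube reaches back to x -84 mm. Roof 4 mm thick, underside 3 mm above the rail top. Steel fence plate sticks out 55 mm to -y at x -70 mm, below the rail top. Starts 12 to 60 mm short of the button
- window (a point): centre of the window in the sleeve's roof, 36 mm behind the mouth, 7 mm above the rail top (44 mm long, 31 mm wide). The mouth meets the standing button when this point is 56 mm behind the button's middle along the rail; when it is over the button, the button pops up 6 mm proud of the roof and locks the sleeve (2 mm play either way)
- loop (a point): centre of the sleeve's pull loop, a flat U of 10 mm bar ahead of the mouth, 18 to 28 mm above the rail top, so it clears the standing button. Opening 46 mm along the rail, 52 mm wide; this point is 23 mm ahead of the mouth, 23 mm short of the crossbar (black grip). A fingertip put down through it can press the button and draw the crossbar along at once
- red_driver: red-handled screwdriver, 180 mm long, lying; leave it alone
- blue_tape: roll of blue tape, 82 mm across, 24 mm high; leave it alone

How it is judged:
On the way, in this order (a step that is already met when the one before it is completed fails the run):
1. the button is pressed down flush while the sleeve is still short of it (value of joint button above 0.009 m and x of sleeve in the frame of rail below 0.034 m), for 0.05 s.
2. the sleeve's mouth has slid over the pressed button (value of joint button above 0.008 m and x of sleeve in the frame of rail between 0.037 and 0.082 m), for 0.05 s.
At the end, for the whole second after the job is handed in: The sleeve is at rest with its window over the button (within 4 mm along the rail) and the button has come up through the window (within 3 mm of its full height) (x of sleeve in the frame of rail between 0.082 and 0.09 m and value of joint button below 0.003 m and linear speed of sleeve below 0.01 m/s); the robot touches nothing.
It fails at once if the sleeve is rammed or forced (more than 60 N from the robot) (contact force between the arm and sleeve above 60 N).
It fails at once if the sleeve is rammed or forced (more than 60 N from the fingers) (contact force between the fingers and sleeve above 60 N).
It fails at once if the red screwdriver or the blue tape roll is moved more than 3 cm (distance of any of red_driver, blue_tape from where it was at the start of the episode above 0.03 m).
It also fails if it takes over 38 s, if anything falls off the work surface, if the arm or the gripper's body presses on something with over 40 N, if the wrist force passes 120 N, or if a joint passes its speed limit or range.

## Robot

A 7-joint arm with a two-finger parallel gripper is mounted at the origin on a cart in front of the work surface, level with it; the furniture and walls round the work are solid. World frame = base frame: x ahead of the robot, y to its left, z up, the work surface at z = 0. Lengths are in m, angles in rad, forces in N, time in s.
With the tool pointing down it reaches from about 0.375 to 0.925 m from the base axis. Payload 3.1 kg.
Tool frame: the origin (TCP) lies at the very end of the fingers, on their centre line; the grasp point (between the pads) lies r.tcp_to_grasp behind it (r.tcp_to_grasp is the distance from the TCP to the grasp point, in m); z points along the fingers, y is the line along which they close (so a half turn about z gives the same grasp; the last joint's range is limited). The gripper opens to 85 mm and grips with 20 to 120 N. Pads are 22 mm wide; open, the fingers measure 114 mm over their backs; the gripper's body (76 mm by 85 mm) begins 54 mm behind the grasp point. The pads swing forward as they close: fully open they stand 13 mm farther back than shut.
Start: joints at [1.063, 0.383, 0.044, 1.598, -0.018, 1.161, -0.05], TCP at [0.259, -0.596, 0.211] pointing down, gripper open.
Joint ranges: [-2.61, 2.61], [-0.41, 2.15], [-1.48, 1.57], [0, 2.5], [-1.57, 4.71], [0.05, 1.97], [-2.85, 2.85]. Speed limits (rad/s): [2.79, 2.79, 3.14, 3.14, 3.14, 3.14, 3.14].

## Interface

Orientations are given as a unit quaternion [w, x, y, z].
In Python, from station import r gives the robot as it stands.
- The arm moves only by the shell command python3 -m creep 'ROWS' [FORCE]. ROWS is JSON, a list of rows, each a list of 7 numbers: the shift along the tool's x, y, z in cm, then the turn, a rotation vector about the tool's x, y, z in degrees, then the finger opening in cm, from 0 to 8.54. In form: [[dx, dy, dz, wx, wy, wz, fingers], ...]. A call has 1 to 12 rows; each row shifts and turns the commanded pose from where the row before left it, along the tool's axes as they then stand; what a row does not reach is not made up. A row lasts 1/10 s, in which the tool goes at most 50 mm and 8.59 degrees, less where a joint would pass 70% of its speed; a pose out of reach is approached as far as the arm can. A call with a gripper value outside its range is refused whole. The fingers move at their own pace and stop on an object; FORCE is the grip in N (left out, the last holds). Time passes only in rows, so rows that do not move let the fingers close. It gives the time, the measured TCP pose, the force, the opening and the grip force at its end, in the units of the state.
- r.observe(): the state, without advancing time (a new reading comes with each control period).
- r.grab_frame(name): name is "side" or "top" or "wrist"; returns a dict with "color" (420x560x3 uint8, blue, green, red), "range_z" (420x560 float32, m along the optical axis (not along the pixel's ray), 0 where there is no reading), "mtx" (3x3 intrinsics, pixels), "extrinsics" (4x4, takes a point from world to camera coordinates); the wrist camera has in their place "T_tool_cam" (4x4, takes a point from camera to tool coordinates, whose origin is the TCP and whose axes are the flange's). Camera axes: x right, y down, z forward; pixel columns grow to the right and rows downward; lengths in m; the calibration is good to about 2 mm. A picture is of the moment at which its call begins: read the wrist's pose just before it.
- r.finish_job(): hands the job in; it is judged then, once.
The state is a dict: "clock": time; "qpos": joint angles; "qd": joint speeds; "effort": joint torques, N m; "position": TCP position; "orientation": TCP orientation; "force": force on the tool from outside, world axes, zero at the start; "ft_torque": the same for the moment, N m; "grip_width": finger opening in m; "finger_force": force on a finger pad.
Only numpy, scipy, OpenCV 4.12 (cv2) and the standard library are available. Lean on these libraries where they do the work, as an engineer would, in place of code of your own. Each camera call takes 0.05 s, during which the arm holds its last target. There are 200 camera calls.

## Working session

There is one attempt and no reset: what is moved stays moved. The work goes in short steps, Python scripts to look and compute and a shell command to move; the robot and the scene stay as the last step left them, time stands still between calls to the robot, and variables do not carry over. Pictures are saved under pics/ and viewed, at most 10 in all, crops included, and the job is handed in when it is done.

```bash
mkdir -p pics; python3 - <<'E'
from station import r
import cv2,numpy as np
s=r.observe();print({k:np.round(v,3).tolist() for k,v in s.items()},r.tcp_to_grasp)
for n in("top","side"):
    f=r.grab_frame(n);cv2.imwrite(f"pics/{n}.png",f["color"]);np.savez(f"pics/{n}.npz",**f)
E
```

```text
{'clock': 0.0, 'qpos': [1.063, 0.384, 0.044, 1.6, -0.018, 1.161, -0.05], 'qd': [0.001, 0.001, 0.0, 0.0, -0.001, 0.0, 0.001], 'effort': [-0.001, -43.347, 1.024, -24.952, 0.011, 0.011, 0.0], 'position': [0.259, -0.595, 0.21], 'orientation': [-0.001, 0.979, 0.204, -0.0], 'force': [-0.567, -0.145, 0.47], 'ft_torque': [-0.019, 0.01, 0.018], 'finger_force': 0.0, 'grip_width': 0.085} 0.0187
```

View pics/top.png

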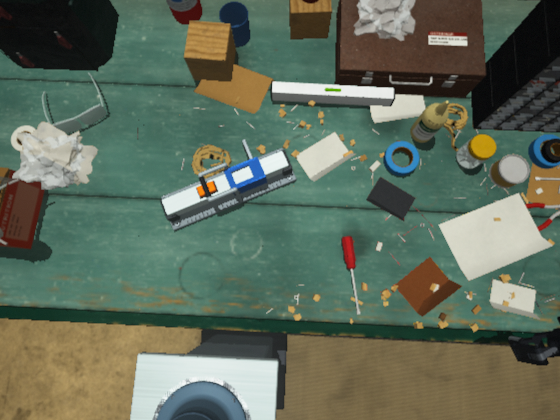

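View pics/side.png

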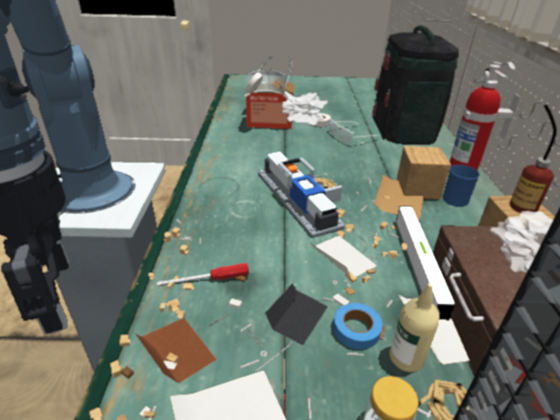

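The top picture shows the rail at about (230,187), with the blue sleeve at (245,175), the orange button at (207,187), and the loop crossing over it. Locking direction is image left. The driver is at (350,270) and the tape at (402,157), both well clear. Next I'll measure in 3D.

```bash
cat > h.py <<'E'
import numpy as np,cv2
def world(f,T=None):
    z=f["range_z"].astype(float);h,w=z.shape;u,v=np.meshgrid(np.arange(w),np.arange(h));K=f["mtx"]
    p=np.stack([(u-K[0,2])/K[0,0]*z,(v-K[1,2])/K[1,1]*z,z,np.ones_like(z)],-1)
    if T is None:T=np.linalg.inv(f["extrinsics"])
    P=(p@T.T)[...,:3];P[z==0]=np.nan;return P
E
python3 - <<'E'
from h import *
f=np.load("pics/top.npz");P=world(f);c=f["color"]
hsv=cv2.cvtColor(c,cv2.COLOR_BGR2HSV);H,S,V=cv2.split(hsv)
roi=np.zeros(H.shape,bool);roi[135:235,155:300]=1
def rep(n,m):
    q=P[m&roi];q=q[~np.isnan(q).any(1)];print(n,len(q),q.mean(0).round(4),np.percentile(q,[5,50,95],axis=0).round(3).tolist())
    return q
rep("orange",(H>5)&(H<18)&(S>200)&(V>180)&(P[...,2]>.05))
b=rep("blue",(H>100)&(H<130)&(S>150)&(P[...,2]>.055))
q=P[roi];q=q[(q[:,2]>.058)&(q[:,2]<.11)]
print(cv2.minAreaRect((q[:,:2]*1000).astype(np.float32)),cv2.minAreaRect((b[b[:,2]>.063][:,:2]*1000).astype(np.float32)))
print(f["mtx"],P[187,207],P[400,205])
im=cv2.resize(c[135:235,155:300],None,fx=5.5,fy=5.5,interpolation=cv2.INTER_CUBIC);cv2.imwrite("pics/crop.png",im)
E
```

```text
orange 103 [0.5214 0.02   0.0773] [[0.508, 0.004, 0.074], [0.521, 0.017, 0.077], [0.534, 0.038, 0.081]]
blue 544 [ 0.5626 -0.0674  0.07  ] [[0.533, -0.101, 0.065], [0.563, -0.074, 0.07], [0.592, -0.025, 0.073]]
((554.4142456054688, -9.542877197265625), (108.33785247802734, 303.9471740722656), 32.88051223754883) ((563.294677734375, -62.67106628417969), (56.854923248291016, 82.60250091552734), 26.794347763061523)
[[395.58512666   0.         285.84025274]
 [  0.         395.58512666 206.02595066]
 [  0.           0.           1.        ]] [0.52425785 0.01817847 0.0772875 ] [ 0.06616271 -0.00721561  0.0218311 ]
```

View pics/crop.png

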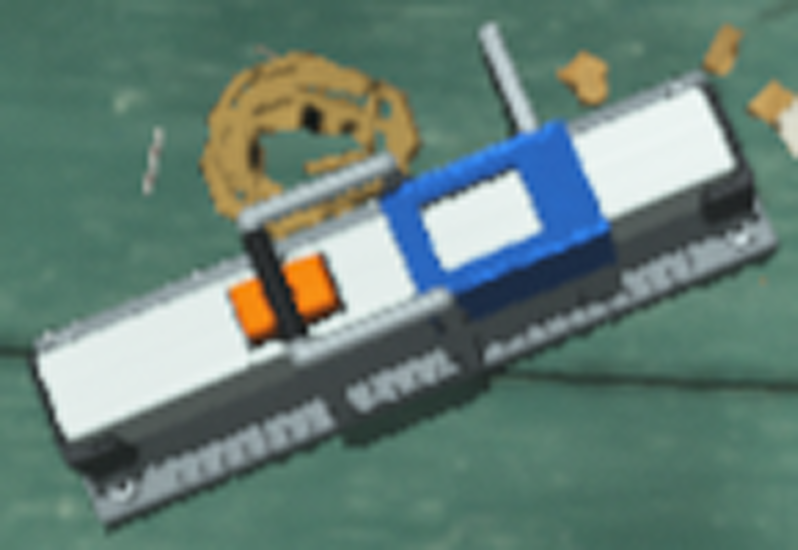

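```bash
python3 - <<'E'
from h import *
f=np.load("pics/top.npz");P=world(f);c=f["color"]
H,S,V=cv2.split(cv2.cvtColor(c,cv2.COLOR_BGR2HSV))
roi=np.zeros(H.shape,bool);roi[135:235,155:300]=1
Z=P[...,2]
rt=roi&(Z>.056)&(Z<.0685)&(S<60)&(V>180)
q=P[rt][:,:2];print(len(q),np.median(P[rt][:,2]),cv2.minAreaRect((q*1000).astype(np.float32)))
l=cv2.fitLine((q*1000).astype(np.float32),cv2.DIST_HUBER,0,.01,.01).ravel();d=l[:2]*np.sign(l[1]);n=np.array([d[1],-d[0]])
print("dir",d,"yaw",np.degrees(np.arctan2(d[1],d[0])))
def pr(name,m):
    p=P[m];a=p[:,:2]*1000@d;b=p[:,:2]*1000@n;print(name,len(p),"along",np.percentile(a,[2,50,98]).round(1),"across",np.percentile(b,[2,50,98]).round(1),"z",np.percentile(p[:,2],[5,50,95]).round(4))
pr("rail",rt)
pr("orange",roi&(H>5)&(H<18)&(S>200)&(V>180)&(Z>.05)&(Z<.085))
pr("blue",roi&(H>100)&(H<130)&(S>150)&(Z>.066))
pr("bar",roi&(Z>.085)&(V<80));pr("loop",roi&(Z>.083))
E
```

```text
1473 0.06349852185123639 ((568.3648681640625, -6.213775634765625), (99.05773162841797, 298.465087890625), 25.834068298339844)
dir [-0.44369397  0.89617836] yaw 116.339806
rail 1473 along [-401.8 -249.6 -112.5] across [458.4 477.1 519.2] z [0.061  0.0635 0.066 ]
orange 99 along [-230.8 -219.  -194.8] across [466.5 476.  486.3] z [0.0744 0.0768 0.0798]
blue 510 along [-345.1 -316.7 -266.3] across [449.9 475.3 500.8] z [0.0677 0.0706 0.073 ]
bar 97 along [-257.  -213.  -207.5] across [440.7 476.4 501.2] z [0.0873 0.0913 0.0939]
loop 391 along [-273.6 -227.5 -207. ] across [440.7 474.5 510.6] z [0.0872 0.0906 0.0935]
```

Yaw is about 116°, the across offset 476 mm and the mouth x about 0. Every size checks out: button top 77 mm, roof 71 mm, loop about 91 mm. I'll approach with the fingers closed.

```bash
python3 -m creep '[[4,-3.6,0,0,0,0,0],[4,-3.6,0,0,0,0,0],[4,-3.6,0,0,0,0,0],[4,-3.6,0,0,0,0,0],[4,-3.6,0,0,0,0,0],[4,-3.6,0,0,0,0,0],[4,-3.6,0,0,0,0,0],[4,-3.6,0,0,0,0,0],[4,-3.6,0,0,0,0,0],[4,-3.6,0,0,0,0,0],[4,-3.6,0,0,0,0,0],[4.7,-4.3,0,0,0,0,0]]' 20
python3 -m creep '[[0,0,0,0,0,-8.4,0],[0,0,0,0,0,-8.4,0],[0,0,0,0,0,-8.4,0],[0,0,0,0,0,-8.4,0],[0,0,0,0,0,-8.4,0],[0,0,0,0,0,-8.4,0],[0,0,0,0,0,-8.4,0],[0,0,0,0,0,-8.4,0],[0,0,0,0,0,-8.4,0],[0,0,0,0,0,-8.4,0],[0,0,0,0,0,-8.4,0],[0,0,0,0,0,0,0]]'
cat > w.py <<'E'
import sys
from h import *
from station import r
from scipy.spatial.transform import Rotation as R
s=r.observe();o=np.array(s["orientation"]);f=r.grab_frame("wrist")
T=np.eye(4);T[:3,:3]=R.from_quat(o[[1,2,3,0]]).as_matrix();T[:3,3]=s["position"]
x=T[:3,0];print("t",s["clock"],"pos",np.round(s["position"],4),"yaw",np.degrees(np.arctan2(x[1],x[0])),"zaxis",T[:3,2].round(3),"F",np.round(s["force"],1))
P=world(f,T@f["T_tool_cam"]);cv2.imwrite(f"pics/{sys.argv[1]}.png",f["color"])
H,S,V=cv2.split(cv2.cvtColor(f["color"],cv2.COLOR_BGR2HSV));Z=P[...,2]
rt=(Z>.059)&(Z<.068)&(S<60)&(V>120)&(np.hypot(P[...,0]-.55,P[...,1]+.01)<.17)
l=cv2.fitLine((P[rt][:,:2]*1000).astype(np.float32),cv2.DIST_HUBER,0,.01,.01).ravel();d=l[:2]*np.sign(l[1]);n=np.array([d[1],-d[0]])
print("rail yaw",np.degrees(np.arctan2(d[1],d[0])),"TCP along/across",T[:2,3]*1000@d,T[:2,3]*1000@n)
def pr(name,m):
    p=P[m]
    if len(p)<10:return print(name,len(p))
    a=p[:,:2]*1000@d;b=p[:,:2]*1000@n;print(name,len(p),"along",np.percentile(a,[1,50,99]).round(1),"across",np.percentile(b,[1,50,99]).round(1),"z",np.percentile(p[:,2],[5,50,95]).round(4))
pr("rail",rt)
pr("orange",(H>5)&(H<18)&(S>200)&(V>120)&(Z>.06)&(Z<.085))
pr("blue",(H>100)&(H<130)&(S>150)&(Z>.066)&(Z<.08))
pr("bar",(Z>.085)&(Z<.098)&(V<70));pr("loop",(Z>.085)&(Z<.098))
E
python3 w.py w1
```

```text
clock: 1.3
position: [0.5078, -0.0484, 0.2109]
orientation: [0.0, 0.979, 0.203, -0.0]
force: [0.4, -0.6, 0.3]
grip_width: -0.0001
finger_force: 0.0
clock: 2.5
position: [0.5072, -0.0502, 0.2105]
orientation: [-0.001, 0.531, 0.847, -0.0]
force: [-0.4, 0.3, 0.3]
grip_width: 0.0001
finger_force: 0.0
t 2.5 pos [ 0.5072 -0.0502  0.2105] yaw 115.86198351541164 zaxis [-0.001  0.    -1.   ] F [-0.4  0.3  0.3]
rail yaw 117.658966 TCP along/across -279.94833545638835 425.91959056594794
rail 9612 along [-411.9 -217.5 -132.2] across [451.4 472.  535.7] z [0.0625 0.0641 0.0653]
orange 0
blue 23 along [-354.9 -331.  -292. ] across [442.3 447.  491.8] z [0.07   0.0712 0.0719]
bar 0
loop 2899 along [-285.4 -234.5 -217.4] across [434.5 471.8 505.7] z [0.088  0.0914 0.0931]
```

View pics/w1.png

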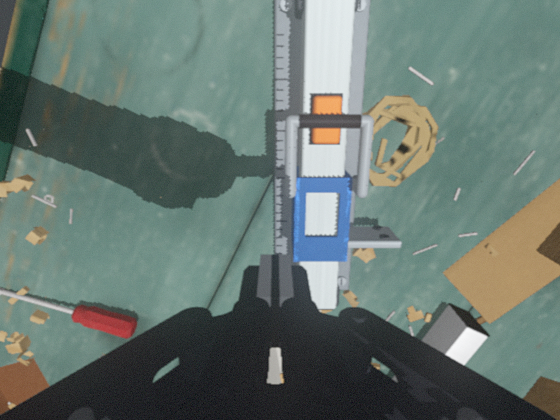

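The wrist view shows the button at (327,118), the crossbar at (330,121) over its middle, the sleeve roof at (323,215), and the rail nearly vertical. I'll refit using pixel boxes.

```bash
cat > w.py <<'E'
import sys
from h import *
from station import r
from scipy.spatial.transform import Rotation as R
s=r.observe();o=np.array(s["orientation"]);f=r.grab_frame("wrist")
T=np.eye(4);T[:3,:3]=R.from_quat(o[[1,2,3,0]]).as_matrix();T[:3,3]=s["position"]
x=T[:3,0];print("t",s["clock"],"pos",np.round(s["position"],4),"yaw",np.degrees(np.arctan2(x[1],x[0])),"F",np.round(s["force"],1))
P=world(f,T@f["T_tool_cam"]);cv2.imwrite(f"pics/{sys.argv[1]}.png",f["color"])
H,S,V=cv2.split(cv2.cvtColor(f["color"],cv2.COLOR_BGR2HSV));Z=P[...,2]
Q=P@T[:3,:3]-T[:3,3]@T[:3,:3]; Q*=1000   # in tool axes, mm
box=np.zeros(Z.shape,bool);u0,u1,v0,v1=map(int,sys.argv[2:6]);box[v0:v1,u0:u1]=1
def pr(name,m):
    m=m&box;p=Q[m]
    if len(p)<10:print(name,len(p));return p
    print(name,len(p),"x",np.percentile(p[:,0],[1,50,99]).round(1),"y",np.percentile(p[:,1],[1,50,99]).round(1),"z",np.percentile(P[m][:,2],[5,50,95]).round(4));return p
p=pr("rail",(Z>.060)&(Z<.068)&(S<60))
l=cv2.fitLine(p[:,:2].astype(np.float32),cv2.DIST_HUBER,0,.01,.01).ravel();print("rail dir about tool z, deg",np.degrees(np.arctan(l[1]/l[0])))
pr("orange",(H<22)&(S>150)&(V>90)&(Z>.06)&(Z<.085))
pr("blue",(H>100)&(H<130)&(S>100)&(Z>.066)&(Z<.08))
pr("bar",(Z>.085)&(Z<.098)&(V<70));pr("loop",(Z>.085)&(Z<.098))
E
python3 w.py w2 284 376 0 262
```

```text
t 2.55 pos [ 0.5073 -0.0502  0.2106] yaw 115.70816041493326 F [-0.3 -0.4 -0.7]
rail 8218 x [-63.6  86.3 149.3] y [23.7 43.7 89.4] z [0.0627 0.0641 0.0654]
rail dir about tool z, deg -1.50199
orange 231 x [39.7 46.5 76.4] y [33.5 45.4 54.3] z [0.0755 0.077  0.0782]
blue 3098 x [-75.7 -39.9   7.1] y [18.  43.9 69.3] z [0.0699 0.0711 0.0723]
bar 0
loop 2851 x [-3.8 45.7 63.7] y [ 7.7 43.5 78.7] z [0.0884 0.0914 0.0931]
```

```bash
python3 -m creep '[[1.9,2.2,0,0,0,0,0],[1.8,2.2,0,0,0,0,0],[0,0,3,0,0,0,0],[0,0,4,0,0,0,0],[0,0,3.4,0,0,0,0],[0,0,0,0,0,0,0],[0,0,0,0,0,0,0]]'
python3 w.py w3 200 400 0 420
```

```text
clock: 3.3
position: [0.5309, 0.0024, 0.107]
orientation: [-0.001, 0.531, 0.847, -0.0]
force: [0.9, 0.0, -0.2]
grip_width: -0.0003
finger_force: 0.0
t 3.3 pos [0.5309 0.0024 0.107 ] yaw 115.81291270374882 F [ 0.9  0.  -0.2]
rail 14296 x [-35.9  76.1 126.3] y [-20.2  -0.6  19. ] z [0.0627 0.0641 0.0653]
rail dir about tool z, deg 0.07338607
orange 1219 x [ 3.7 31.  40. ] y [-11.6  -1.2  11. ] z [0.0757 0.077  0.0781]
blue 623 x [-112.5  -47.2  -29.5] y [-26.4  -0.8  25.1] z [0.0694 0.071  0.0719]
bar 962 x [16.6 22.4 26.7] y [-25.1 -11.6  23.3] z [0.0888 0.0918 0.0932]
loop 5549 x [-40.   11.8  26.7] y [-35.9  -0.6  34.6] z [0.0883 0.0914 0.0929]
```

View pics/w3.png

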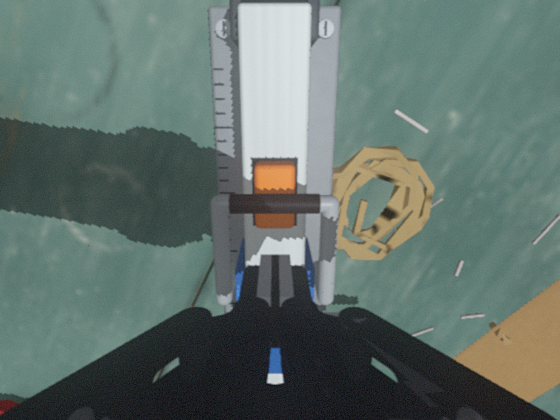

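The wrist picture shows the fingertips at (275,260) inside the loop opening, with the crossbar at (275,204) ahead and the button at (275,190) beneath it. Alignment is 0.1°, y offset 0.6 mm, and the gap to the bar about 5 mm. Next I press.

```bash
python3 -m creep '[[0.2,-0.1,1.5,0,0,0,0],[0,0,1.2,0,0,0,0],[0,0,0.4,0,0,0,0],[0,0,0.4,0,0,0,0],[0,0,0.4,0,0,0,0],[0,0,0.2,0,0,0,0],[0,0,0,0,0,0,0],[0,0,0,0,0,0,0]]'
```

```text
clock: 4.15
position: [0.5296, 0.0037, 0.0663]
orientation: [0.0, 0.531, 0.848, 0.0]
force: [-0.7, 0.4, -0.6]
grip_width: -0.0002
finger_force: 0.0
```

```bash
python3 w.py w4 200 400 0 420
```

```text
t 4.15 pos [0.5296 0.0037 0.0663] yaw 115.88414327607265 F [-0.7  0.4 -0.6]
rail 17846 x [-78.7  76.9 116.9] y [-19.7  -0.1  19.6] z [0.0629 0.0641 0.0652]
rail dir about tool z, deg 0.10835576
orange 2032 x [ 2.4 28.7 38.5] y [-11.3  -0.1  11.6] z [0.0756 0.077  0.078 ]
blue 53 x [-32.5 -31.6 -30.8] y [-25.6  23.5  25.7] z [0.0662 0.0689 0.0714]
bar 2515 x [ 7.2 21.4 25.2] y [-24.4  -3.2  23.8] z [0.0881 0.0918 0.0945]
loop 6899 x [-18.6  16.5  25.1] y [-34.    1.2  34.9] z [0.0879 0.0915 0.0935]
```

View pics/w4.png

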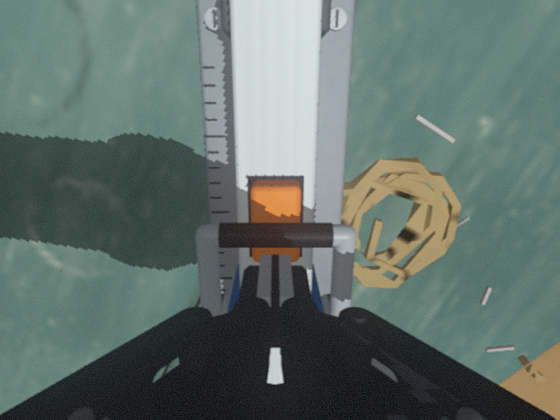

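The button still stands at 77 mm and there is no force, so the tips haven't met it. I'll check where the fingertips really are, using the wrist depth.

```bash
python3 - <<'E'
from h import *
from station import r
f=r.grab_frame("wrist");T=f["T_tool_cam"];Q=world(f,T)*1000
print(T.round(3))
ti=np.linalg.inv(T)
for p in([0,0,0],[.011,0,0],[.011,.015,0],[.018,0,-.011]):
    c=ti@np.r_[p,1];print(p,(f["mtx"]@c[:3]/c[2])[:2].round(0),c[2].round(3))
for v in range(235,330,6):print(v,[Q[v,u].round(0).astype(int).tolist() if Q[v,u,0]==Q[v,u,0] else 0 for u in(240,262,268,275,285,310)])
print(r.observe()["force"])
E
```

```text
[[-0.001 -0.951 -0.309  0.08 ]
 [ 1.    -0.001  0.001 -0.   ]
 [-0.001 -0.309  0.951 -0.163]
 [ 0.     0.     0.     1.   ]]
[0, 0, 0] [275. 253.] 0.18
[0.011, 0, 0] [275. 234.] 0.176
[0.011, 0.015, 0] [304. 234.] 0.176
[0.018, 0, -0.011] [275. 229.] 0.164
235 [[21, -15, -26], [22, -6, -26], [22, -3, -27], [21, 0, -25], [22, 4, -27], [22, 15, -27]]
241 [[19, -15, -26], [19, -6, -26], [19, -3, -26], [19, 0, -26], [18, 4, -25], [18, 15, -25]]
247 [[15, -16, -24], [16, -6, -26], [15, -3, -24], [15, 0, -24], [15, 4, -24], [15, 15, -24]]
253 [[-1, -19, 3], [6, -6, -11], [6, -4, -11], [5, 0, -10], [5, 5, -11], [-1, 19, 3]]
259 [[-5, -19, 3], [12, -6, -29], [11, -3, -29], [11, 0, -28], [11, 4, -28], [-5, 19, 4]]
265 [[-8, -19, 3], 0, [12, -3, -34], [12, 0, -35], [11, 4, -34], [-8, 19, 3]]
271 [[-11, -19, 2], [11, -5, -39], [12, -3, -39], [12, 0, -40], [12, 4, -40], [-12, 19, 3]]
277 [[-16, -19, 4], [11, -5, -44], [11, -3, -44], [12, 0, -45], [11, 4, -44], [-16, 19, 4]]
283 [[-19, -19, 2], [11, -5, -49], [11, -3, -48], [11, 0, -48], [11, 4, -48], [-19, 19, 3]]
289 [[8, -14, -47], [12, -5, -54], [11, -3, -52], [12, 0, -53], [12, 3, -54], [-23, 19, 3]]
295 [[8, -13, -51], [11, -5, -57], [11, -3, -56], [12, 0, -57], [12, 3, -57], [7, 13, -51]]
301 [[13, -12, -62], [13, -5, -62], [9, -3, -57], [10, 0, -58], [13, 3, -62], [12, 12, -61]]
307 [[13, -12, -66], [12, -5, -65], [13, -3, -66], [7, 0, -58], [13, 3, -66], [13, 11, -66]]
313 [[12, -12, -68], [13, -4, -69], [12, -2, -68], [4, 0, -57], [12, 3, -68], [12, 11, -68]]
319 [[13, -11, -73], [13, -4, -72], [10, -3, -68], [2, 0, -58], [13, 3, -73], [13, 11, -73]]
325 [[13, -11, -75], [12, -4, -74], [7, -3, -67], [0, 0, -58], [12, 3, -75], [12, 11, -73]]
[-3.23101700e-01  9.47932856e-05  5.93444518e-01]
```

By depth, the finger front (x=+11) ends around 25 mm behind the nominal TCP, so the tips are still about level with the loop. I'll creep down while watching the force.

```bash
python3 -m creep '[[0,0,0.3,0,0,0,0],[0,0,0.3,0,0,0,0],[0,0,0.3,0,0,0,0],[0,0,0.3,0,0,0,0],[0,0,0,0,0,0,0]]'; python3 w.py w5 200 400 0 420
```

```text
clock: 4.75
position: [0.5293, 0.0036, 0.0539]
orientation: [-0.0, 0.531, 0.847, -0.0]
force: [-0.4, -0.3, 3.5]
grip_width: -0.0001
finger_force: 1.5
t 4.75 pos [0.5293 0.0036 0.0539] yaw 115.88077025716282 F [-0.4 -0.3  3.5]
rail 19558 x [-65.8  76.7 114.1] y [-19.3   0.3  19.7] z [0.0629 0.0641 0.0652]
rail dir about tool z, deg 0.16373466
orange 2086 x [ 4.5 29.3 38.5] y [-11.    0.7  11.7] z [0.0726 0.0739 0.075 ]
blue 0
bar 3597 x [ 6.9 20.7 25.2] y [-24.2  -1.4  24.2] z [0.0871 0.0916 0.0947]
loop 7281 x [-9.  17.5 25.1] y [-30.8   2.7  35. ] z [0.0873 0.0914 0.094 ]
```

Contact: the button is down 3 mm at 3.5 N, so the tips sit about 20 mm behind the reported TCP. Flush means a TCP z of about 0.044.

```bash
python3 -m creep '[[0,0,0.3,0,0,0,0],[0,0,0.3,0,0,0,0],[0,0,0.3,0,0,0,0],[0,0,0.1,0,0,0,0],[0,0,0,0,0,0,0],[0,0,0,0,0,0,0]]'; python3 w.py w6 200 400 0 420
```

```text
clock: 5.4
position: [0.5295, 0.0037, 0.0443]
orientation: [0.0, 0.531, 0.848, -0.0]
force: [-1.0, -1.1, 7.0]
grip_width: 0.0
finger_force: 2.9
t 5.4 pos [0.5295 0.0037 0.0443] yaw 115.881936066746 F [-1.  -1.1  7. ]
rail 24081 x [-54.5  70.3 111.9] y [-19.4  -0.1  19.5] z [0.0629 0.0642 0.0653]
rail dir about tool z, deg 0.07524982
orange 0
blue 147 x [-45.5 -41.5 -36.6] y [-3.1 -0.7  2.3] z [0.0703 0.0711 0.0719]
bar 4205 x [ 7.  21.2 25.3] y [-24.2  -1.3  24. ] z [0.0866 0.0916 0.0936]
loop 7273 x [-0.5 19.  25.2] y [-28.5   3.6  34.7] z [0.0868 0.0914 0.0938]
```

Button is flush at 7 N with the sleeve still short. Now I'll draw the loop forward gently.

```bash
python3 -m creep '[[0.2,0,0,0,0,0,0],[0.2,0,0,0,0,0,0],[0.2,0,0,0,0,0,0],[0.4,0,0,0,0,0,0],[0.4,0,0,0,0,0,0],[0.4,0,0,0,0,0,0],[0.4,0,0,0,0,0,0],[0.4,0,0,0,0,0,0],[0.4,0,0,0,0,0,0],[0.4,0,0,0,0,0,0],[0.4,0,0,0,0,0,0],[0.2,0,0,0,0,0,0]]'; python3 w.py w7 200 400 0 420
```

```text
clock: 6.65
position: [0.5145, 0.0365, 0.045]
orientation: [0.003, 0.532, 0.847, -0.0]
force: [2.1, -4.9, 5.2]
grip_width: 0.0002
finger_force: 3.6
t 6.65 pos [0.5145 0.0365 0.045 ] yaw 115.78329587983896 F [ 2.1 -4.9  5.2]
rail 17474 x [-58.9  54.6  89.6] y [-20.2  -0.9  18.6] z [0.0626 0.064  0.0651]
rail dir about tool z, deg -0.039290387
orange 0
blue 184 x [-48.3 -43.2 -37.4] y [-3.1 -0.4  2.3] z [0.0702 0.0712 0.072 ]
bar 3980 x [ 7.  18.1 22.3] y [-25.1  -2.4  23.2] z [0.087  0.0916 0.0939]
loop 6687 x [-1.4 16.6 22.2] y [-28.8   3.7  33.9] z [0.087  0.0915 0.0942]
```

```bash
python3 -m creep '[[0.4,0,0,0,0,0,0],[0.4,0,0,0,0,0,0],[0.4,0,0,0,0,0,0],[0.4,0,0,0,0,0,0],[0.4,0,0,0,0,0,0],[0.4,0,0,0,0,0,0],[0.4,0,0,0,0,0,0],[0.4,0,0,0,0,0,0],[0.4,0,0,0,0,0,0],[0.4,0,0,0,0,0,0],[0.2,0,0,0,0,0,0],[0,0,0,0,0,0,0]]'; python3 w.py w8 200 400 0 420
```

```text
clock: 7.9
position: [0.4932, 0.0784, 0.0439]
orientation: [-0.0, 0.53, 0.848, 0.0]
force: [3.4, -1.9, 2.8]
grip_width: -0.0003
finger_force: 2.6
t 7.9 pos [0.4932 0.0784 0.0439] yaw 115.93523773121065 F [ 3.4 -1.9  2.8]
rail 6348 x [-12.   27.9  43.3] y [-19.4   0.3  19.5] z [0.0619 0.0639 0.065 ]
rail dir about tool z, deg -54.813328
orange 207 x [-62.5 -57.9 -52.8] y [-4.3 -0.7  3.4] z [0.0664 0.0672 0.0681]
blue 206 x [-48.1 -42.9 -36.8] y [-3.1 -0.7  2.3] z [0.0703 0.0711 0.0719]
bar 3031 x [ 7.  17.1 22.3] y [-24.1  -7.7  19.1] z [0.0873 0.0918 0.0939]
loop 6789 x [-0.4 16.5 22.2] y [-28.6   3.5  34.7] z [0.0871 0.0915 0.0938]
```

Sleeve is at about 80 mm, with the button held under the roof at 67 mm. I'll ease in the last 5 mm.

```bash
python3 -m creep '[[0.1,0,0,0,0,0,0],[0.1,0,0,0,0,0,0],[0.1,0,0,0,0,0,0],[0.1,0,0,0,0,0,0],[0.1,0,0,0,0,0,0],[0,0,0,0,0,0,0]]'; python3 w.py w9 200 400 0 420
```

```text
clock: 8.55
position: [0.4916, 0.0816, 0.044]
orientation: [0.0, 0.531, 0.847, 0.0]
force: [3.2, -2.9, 1.8]
grip_width: 0.0001
finger_force: 2.2
t 8.55 pos [0.4916 0.0816 0.044 ] yaw 115.85866824494838 F [ 3.2 -2.9  1.8]
rail 5690 x [-12.6  25.9  39.7] y [-19.4   0.3  19.6] z [0.0618 0.0639 0.065 ]
rail dir about tool z, deg -71.331825
orange 204 x [-62.7 -57.9 -52.8] y [-4.3 -0.4  3.4] z [0.0663 0.0672 0.0682]
blue 208 x [-48.2 -42.8 -37. ] y [-3.1 -0.4  2.3] z [0.0703 0.0711 0.072 ]
bar 3091 x [ 7.  17.3 22.2] y [-24.2  -7.1  20.7] z [0.0874 0.0918 0.0938]
loop 6777 x [-0.4 16.5 22.2] y [-28.6   3.6  34.7] z [0.0873 0.0915 0.0939]
```

```bash
python3 -m creep '[[0.1,0,0,0,0,0,0],[0.1,0,0,0,0,0,0],[0,0,0,0,0,0,0],[0,0,0,0,0,0,0]]'; python3 w.py w10 200 400 0 420 | egrep "^t|orange"
```

```text
clock: 9.0
position: [0.4901, 0.0838, 0.044]
orientation: [-0.0, 0.531, 0.848, -0.0]
force: [2.5, -2.3, 2.8]
grip_width: 0.0001
finger_force: 2.0
t 9.0 pos [0.4901 0.0838 0.044 ] yaw 115.89321334455923 F [ 2.5 -2.3  2.8]
orange 205 x [-52.8 -50.5 -49. ] y [-4.  -0.2  3.2] z [0.0709 0.0751 0.077 ]
```

The button has popped up (top at 77 mm). I'll release the bar and retreat upward.

```bash
python3 -m creep '[[-0.3,0,0,0,0,0,0],[-0.5,0,0,0,0,0,0],[0,0,-0.5,0,0,0,0],[0,0,-2,0,0,0,0],[0,0,-4,0,0,0,0],[0,0,-4,0,0,0,0],[-3,0,-4,0,0,0,0],[-4,0,0,0,0,0,0],[-4,0,0,0,0,0,0],[0,0,0,0,0,0,0],[0,0,0,0,0,0,0],[0,0,0,0,0,0,0]]'; python3 w.py w11 200 400 0 420
```

```text
clock: 10.25
position: [0.5405, -0.021, 0.1882]
orientation: [-0.001, 0.53, 0.848, -0.0]
force: [-0.6, 0.3, 0.2]
grip_width: -0.0002
finger_force: 0.0
t 10.25 pos [ 0.5405 -0.021   0.1882] yaw 115.98039651383286 F [-0.6  0.3  0.2]
rail 7417 x [-66.   66.8 144.5] y [-18.2   2.8  74.3] z [0.0626 0.064  0.0653]
rail dir about tool z, deg -0.8525364
orange 884 x [27.6 41.3 64.3] y [-9.5  0.9 12.6] z [0.0757 0.0771 0.0782]
blue 3701 x [-0.2 45.9 80.6] y [-24.3   2.5  26.7] z [0.0699 0.0711 0.0723]
bar 0
loop 4380 x [ 69.9 120.8 137.5] y [-34.1   1.5  36.7] z [0.0885 0.0915 0.0932]
```

View pics/w11.png

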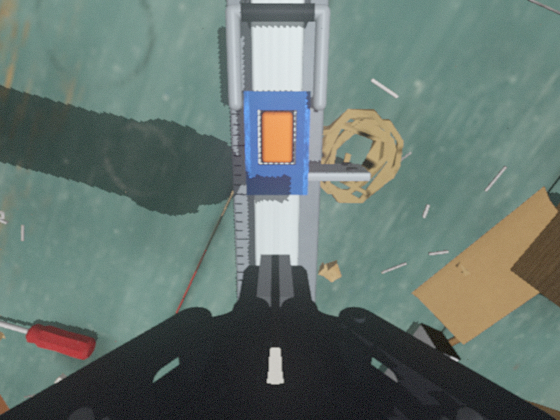

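The picture shows the orange button standing up inside the window at (277,137), the sleeve locked, and the arm clear. The button top is at 77 mm, its full height.

```bash
python3 -c "
from station import r
print(r.finish_job())"
```

```text
the job is handed in; nothing more can be done
None
```

The job is handed in: the last picture showed the sleeve locked with the orange button at full height (77 mm) through its window, and the arm clear of everything at about 10 s.

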